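Prop the stall's jar chest open and stow the honey

ROBOT

A 6-joint arm with a two-finger parallel gripper is mounted at the origin on the work surface. World frame = base frame: x ahead of the robot, y to its left, z up, the work surface at z = 0. Lengths are in m, angles in rad, forces in N, time in s.
With the tool pointing down it reaches from about 0.275 to 0.775 m from the base axis. Payload 14.6 kg.
Tool frame: the origin (TCP) lies midway between the tips of the shut fingers; the grasp point (between the pads) lies 19 mm behind it (arm.grip_depth is the distance from the TCP to the grasp point, in m); y points along the fingers, z is the direction in which the jaws open and shut, and the axes are right-handed (so a half turn about y gives the same grasp; the last joint's range is limited). The gripper opens to 85 mm and grips with 20 to 120 N. Pads are 22 mm wide; open, the fingers measure 114 mm over their backs; the gripper's body (76 mm by 85 mm) begins 54 mm behind the grasp point. The pads swing forward as they close: fully open they stand 13 mm farther back than shut.
Start: joints at [1.109, 0.263, -0.048, 1.259, 0, 1.415], TCP at [0.159, 0.5, 0.231] pointing down, gripper open.
Joint ranges: [-2.65, 2.65], [-0.89, 1.7], [-1.18, 1.37], [-2.13, 2.11], [-1.35, 1.29], [-3.14, 3.14]. Speed limits (rad/s): [1.89, 1.89, 2.57, 2.79, 3.14, 3.14].

INTERFACE

Orientations are given as a unit quaternion [x, y, z, w].
In Python, from cell import arm, optics gives the robot as it stands.
- The arm moves only by the tool step_arm, never from a script. Its argument "plan" is a list of rows, each an object with "offset": the shift along the tool's x, y, z in m, a list of three; "delta_rot": the turn, a rotation vector about the tool's x, y, z in degrees, a list of three; "gripper": the opening, from 0 (shut) to 1 (fully open). A call has 1 to 12 rows; each row is the pose to reach, as a shift and turn from the pose commanded when the call began, along the tool's axes at that moment; what a row does not reach only later rows make up. A row lasts 1/10 s, in which the tool goes at most 50 mm and 8.59 degrees, less where a joint would pass 70% of its speed; a pose out of reach is approached as far as the arm can. A call with a gripper value outside its range is refused whole. The fingers move at their own pace and stop on an object; the grip force is fixed at half the most. Time passes only in rows, so rows that repeat a pose let the fingers close. It gives the time, the measured TCP pose, the force and the opening at its end, in the units of the state.
- arm.get_obs(): the state, without advancing time (a new reading comes with each control period).
- optics.snapshot(name): name is "scene" or "top"; returns a dict with "img" (400x640x3 uint8, red, green, blue), "K" (3x3 intrinsics, pixels), "k1" (the pictures are not rectified: a ray, as slopes to the right and down, at radius r is drawn at 1 + k1 r^2 times it, then the intrinsics apply), "R" (3x3) and "t" (3): a world point X has camera coordinates R X + t. Camera axes: x right, y down, z forward; pixel columns grow to the right and rows downward; lengths in m; the calibration is good to about 2 mm. A picture is of the moment at which its call begins. There is no depth.
- arm.job_done(): hands the job in, once; it reports no verdict.
The state is a dict: "t": time; "joints": joint angles; "joint_vel": joint speeds; "joint_torque": joint torques, N m; "tool_pos": TCP position; "eef_rot": TCP orientation; "ft_force": force on the tool from outside, world axes, zero at the start; "moment": the same for the moment, N m; "finger_gap": opening from 0.0 (shut) to 1.0 (fully open).
Only numpy, scipy, OpenCV 4.12 (cv2) and the standard library are available. Lean on these libraries where they do the work, as an engineer would, in place of code of your own. Each camera call takes 0.05 s, during which the arm holds its last target. There are 200 camera calls.

TASK

Open the lid of the plywood chest, which has been left ajar, until it meets the rubber bar of the stop behind it, and press it against the bar with about 10 newtons for a full second so that its stiff hinge is set there; do not fling or force it (never more than 25 newtons on the lid). Then take the yellow-capped honey jar from among the dark jam jars at the right and set it down upright in the chest's one free bay, on the cork coaster, without dropping it. Leave the lid open at its stop, and do not shift any other jar, the pot or the spoon.

Things in the scene. Friction and masses are not known exactly. Their poses are not given: they have to be found in the camera images.
- chest: Open-topped plywood chest, fixed to the table: 170 (its x, front to back) x 270 (its y) x 90 mm high outside, walls and floor 8 mm. Origin: centre of its underside; x points from the front to the hinge side. Two dividers, 30 mm high, at y = -42.5 and +42.5 mm, part it into three bays centred at (0, -85), (0, 0) and (0, +85) mm. Two bays hold dark jam jars; the third has a cork coaster on its floor.
- lid (a joint): Hinge angle of the chest's lid (rad): 0 shut, pi/2 upright, grows as the lid opens away from the robot. The lid starts ajar at 0.75 to 1.1 rad. The hinge is stiff (about 0.32 N m of friction), so the lid stays where it is left. It would turn to 2.3 rad but meets the bar of the stop first, somewhere between 1.65 and 2.03 rad; the stop stands at a different distance each time.
- lid_hinge (a point): Point on the hinge line, in the middle of the chest's width, 90.5 mm above the table. Its frame turns with the lid: -x points along the lid to its free edge, y along the hinge, z is the normal of the lid's outer face. The lid is a plate 170 mm (along -x) by 270 mm, of 0.24 to 0.36 kg, its inner face at z = 0 and its outer face at z = 10 mm; a brass knob 18 mm wide and 20 mm high stands on the outer face, 18 mm from the free edge.
- lid_edge (a point): Middle of the lid's free edge, on the inner face, 170 mm from the hinge line. While the lid is low, fingers that push its free edge level, without rising along its arc, can jam on the edge.
- stop: The lid's stop, a wooden stand fixed behind the chest, parallel to it: base 56 x 150 x 18 mm, two uprights, a cross rail and, before it, a black rubber bar 16 mm thick along y, its axis 204 mm above the table. Origin: on the table; x points away from the chest. The bar's two screws set it up to 8 mm before or behind the origin; this is not measured. It is nearly rigid: 1 mm too far means tens of newtons.
- honey: The honey jar to stow: loose glass jar, golden, yellow cap, 56 mm in diameter, 75 mm high, 0.2 to 0.33 kg. Origin: centre of its underside. It stands on the table, and changes places with jam_a and jam_b.
- coaster: Cork disc, 54 mm across and 3 mm thick, fixed on the floor of the free bay (its underside 8 mm and its top 11 mm above the table). Origin: centre of its underside.
- jam_a: Dark jam jar, black cap, same size as honey, loose on the table. Origin: centre of its underside. Leave alone.
- jam_b: As jam_a.
- stock_a: Dark jam jar, same size as honey, loose in one bay of the chest. Origin: centre of its underside. Leave alone.
- stock_b: As stock_a, in another bay.
- pot: White ceramic cup, 70 mm wide, 80 mm high, loose, left of the chest. Origin: centre of its underside. Leave alone.
- dipper: Wooden spoon lying loose left of the chest. Leave alone.
There are look-alikes about, which are no part of the job. Several things look just like the honey: the one meant starts farthest from the robot's base. What is shaped like the stop but pink is not meant.

How it is judged:
By the outcome, as a careful person would: the job done as asked, in the order asked, and still so for the second after the job is handed in, with the robot touching nothing.
It also fails if it takes over 72 s, if anything falls off the work surface, if the arm or the gripper's body presses on something with over 40 N, if the wrist force passes 120 N, or if a joint passes its speed limit or range.

## Working session

There is one attempt and no reset: what is moved stays moved. The work goes in short steps, Python scripts to look and compute and a tool call to move; the robot and the scene stay as the last step left them, time stands still between calls to the robot, and variables do not carry over. Pictures are saved under pics/ and viewed, about 8 in all and at most 12, crops included, and the job is handed in when it is done.

Besides the shell and the picture viewer there is one more tool, called by a JSON object that holds its "api" and its "payload", one argument or row to a line. step_arm: Moves the arm, as the interface text tells. Its arguments: {"type":"object","properties":{"plan":{"type":"array"}},"required":["plan"]}

```bash
ls; mkdir -p pics; cat > h.py <<'E'
import numpy as np, cv2
from cell import arm, optics
from scipy.spatial.transform import Rotation as Ro
def snap(n,f=None):
    s=optics.snapshot(n)
    if f: cv2.imwrite('pics/'+f,s['img'][:,:,::-1])
    return s
def ray(s,u,v):
    K=s['K'];d=np.array([(u-K[0,2])/K[0,0],(v-K[1,2])/K[1,1]])
    p=d.copy()
    for _ in range(30): p=d/(1+s['k1']*(p@p))
    R=s['R'];return -R.T@s['t'], R.T@np.array([p[0],p[1],1.])
def onz(s,u,v,z):
    o,d=ray(s,u,v);return o+d*(z-o[2])/d[2]
def proj(s,X):
    c=s['R']@np.array(X)+s['t'];p=c[:2]/c[2];p=p*(1+s['k1']*(p@p))
    return np.array([s['K'][0,0]*p[0]+s['K'][0,2],s['K'][1,1]*p[1]+s['K'][1,2]])
def tri(s1,a,s2,b):
    o1,d1=ray(s1,*a);o2,d2=ray(s2,*b)
    A=np.stack([d1,-d2],1);k=np.linalg.lstsq(A,o2-o1,rcond=None)[0]
    p,q=o1+d1*k[0],o2+d2*k[1];return (p+q)/2,np.linalg.norm(p-q)
E
python3 - <<'E'
from h import *
for n in('scene','top'):
    s=snap(n,n+'1.png');print(n,s['K'],s['k1'],-s['R'].T@s['t'],s['R'])
print(arm.get_obs(),[a for a in dir(arm) if a[0]!='_'])
E
```

```text
pics
scene [[396.14783456   0.         321.80835019]
 [  0.         396.14783456 201.4235949 ]
 [  0.           0.           1.        ]] 0.00520335295031125 [1.15724161 0.12655708 1.03824766] [[-0.08503491  0.9962945   0.01289679]
 [ 0.81902396  0.07726419 -0.5685332 ]
 [-0.56742296 -0.03778239 -0.82255922]]
top [[451.23573723   0.         316.9021019 ]
 [  0.         451.23573723 203.52336071]
 [  0.           0.           1.        ]] -0.045124658745110194 [0.26437325 0.08307154 1.25604755] [[-0.01175965 -0.99992427 -0.00362857]
 [-0.98499747  0.01220876 -0.17213636]
 [ 0.17216762  0.00154987 -0.98506645]]
{'t': 0.1, 'joints': array([ 1.10869850e+00,  2.63470714e-01, -4.88514311e-02,  1.25936782e+00,
        3.89750465e-05,  1.41552017e+00]), 'joint_vel': array([ 8.74141260e-04,  5.94002837e-05,  1.87683206e-03,  6.24500176e-04,
       -1.29058577e-03,  5.16297739e-04]), 'joint_torque': array([ 2.09223479e-03, -6.38577676e+01,  3.85064864e+01,  9.99077456e-03,
       -1.07757926e-04,  2.15964087e-05]), 'tool_pos': array([0.15844795, 0.50028594, 0.23088353]), 'eef_rot': array([ 0.69909901, -0.10816195,  0.10794372, -0.69850535]), 'ft_force': array([-0.55270009,  0.17474426, -0.62702003]), 'moment': array([-0.05689184, -0.0230425 ,  0.06658925]), 'finger_gap': 1.001374259539169} ['MotionError', 'get_obs', 'grip_depth', 'job_done']
```

View pics/scene1.png

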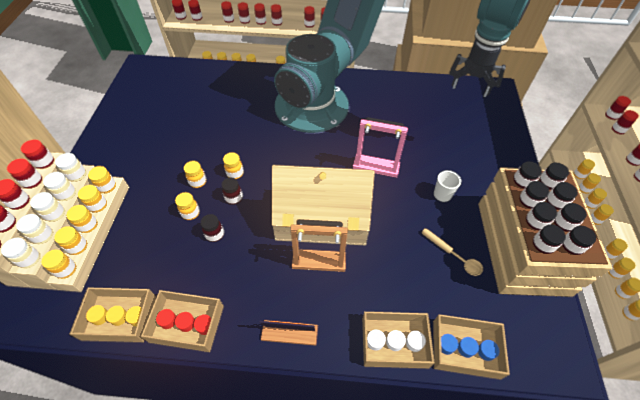

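View pics/top1.png

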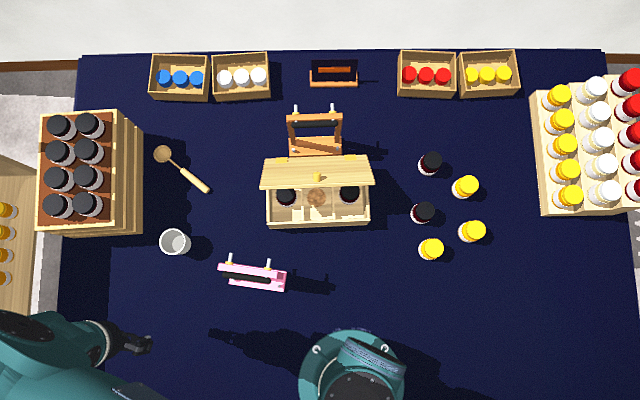

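The scene view looks back toward the robot; the top view has x up and y left. In the top view the chest is at (265–373, 155–228), with its coaster in the middle bay at (316,196). The orange stop is at (315,130) and the pink decoy at (253,277).

Things that could be taken for the honey (top view): loose yellow caps at (466,186), (472,231) and (431,248). There are also caps in the tray at (470–505,73) and on the white-bodied rack jars at (557,95)…(567,196). The description (golden, loose, among the jam jars, farthest from the base) points to (466,186).

```bash
python3 - <<'E'
from h import *
s=snap('top');c=snap('scene')
np.save('s.npy',np.array([s,c],dtype=object),allow_pickle=True)
def blobs(m,lo):
    n,l,st,ce=cv2.connectedComponentsWithStats(m.astype(np.uint8))
    return [(ce[i].round(1),st[i,4]) for i in range(1,n) if st[i,4]>lo]
for nm,q in(('top',s),('scene',c)):
    h=cv2.cvtColor(q['img'],cv2.COLOR_RGB2HSV)
    m=(h[...,0]>20)&(h[...,0]<33)&(h[...,1]>190)&(h[...,2]>150)
    for p,a in blobs(m,60):
        X=onz(q,*p,.075);print(nm,p,a,X.round(3),np.hypot(X[0],X[1]).round(3))
a=cv2.resize(s['img'][90:240,245:395],None,fx=4,fy=4,interpolation=cv2.INTER_CUBIC)
b=cv2.resize(s['img'][140:265,400:495],None,fx=4,fy=4,interpolation=cv2.INTER_CUBIC)
cv2.imwrite('pics/chest.png',a[:,:,::-1]);cv2.imwrite('pics/jars.png',b[:,:,::-1])
d=cv2.resize(c['img'][150:280,260:390],None,fx=4.5,fy=4.5,interpolation=cv2.INTER_CUBIC)
cv2.imwrite('pics/chest_s.png',d[:,:,::-1])
E
```

```text
top [488.3  74. ] 548 [ 0.836 -0.403  0.075] 0.928
top [559.4  93.9] 327 [ 0.776 -0.602  0.075] 0.982
top [562.4 118.4] 337 [ 0.703 -0.602  0.075] 0.926
top [565.2 143.2] 344 [ 0.631 -0.602  0.075] 0.872
top [568.3 168.8] 354 [ 0.558 -0.602  0.075] 0.821
top [466.7 184.8] 348 [ 0.517 -0.318  0.075] 0.607
top [571.2 194.6] 364 [ 0.487 -0.602  0.075] 0.774
top [473.4 229.9] 358 [ 0.395 -0.328  0.075] 0.513
top [432.1 247.8] 302 [ 0.349 -0.215  0.075] 0.41
```

View pics/chest.png

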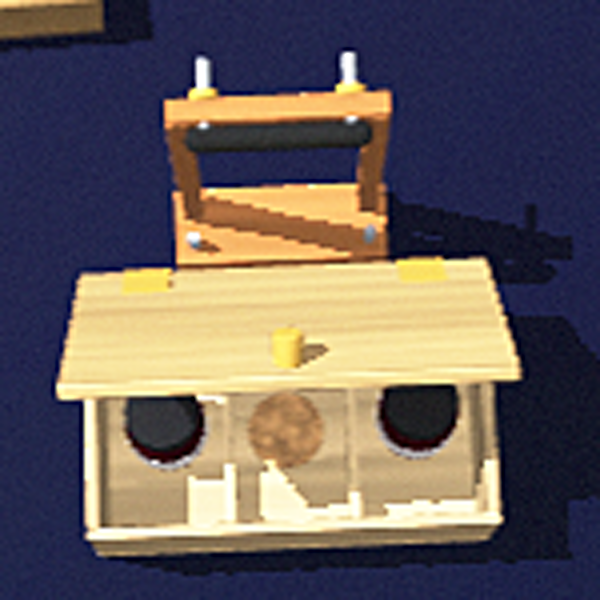

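View pics/chest_s.png

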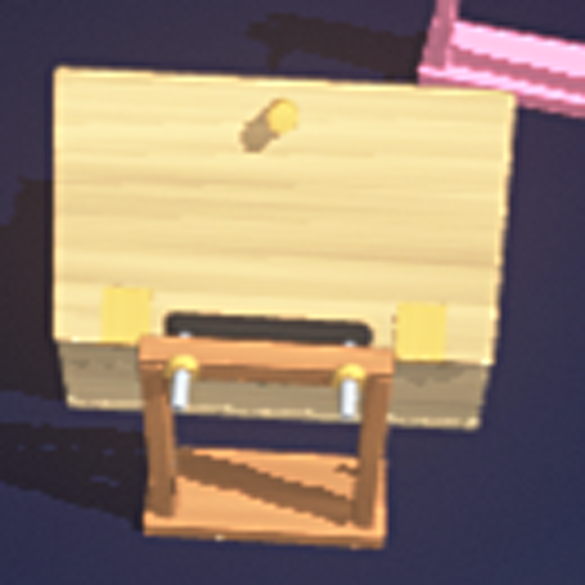

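View pics/jars.png

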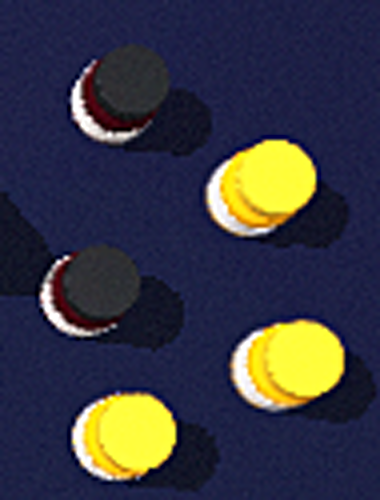

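```bash
cat > m.py <<'E'
from h import *
s,c=np.load('s.npy',allow_pickle=True)
T=lambda x,y:(245+(x-1.5)/4,90+(y-1.5)/4); S=lambda x,y:(260+(x-1.75)/4.5,150+(y-1.75)/4.5)
J=lambda x,y:(400+(x-1.5)/4,140+(y-1.5)/4)
for n,p in(('honey',(277.5,177)),('y2',(305,360)),('y3',(137,433)),('jam1',(132,82)),('jam2',(102,282))): print(n,onz(s,*J(*p),.075).round(4))
fl=onz(s,*T(85,533),.09);fr=onz(s,*T(501,515),.09)
print('front top',fl,fr,np.linalg.norm(fl-fr)); d=fl-fr;yaw=np.arctan2(d[1],d[0])-np.pi/2;print('yaw',yaw)
print('coaster',onz(s,*T(286,430),.011))
print('stock',onz(s,*T(164,422),.083),onz(s,*T(419,407),.083))
for n,a,b in(('fe L(+y)',(60,383),(515,95)),('fe R',(518,371),(57,67)),('knob',(287,333),(284,112)),('bar',(280,135),(268,325)),('screwL',(204,60),(349,410)),('screwR',(348,55),(180,405)),('stopbase near-left',(176,263),(0,0))):
    if b!=(0,0): print(n,tri(s,T(*a),c,S(*b)))
print('bar top', [onz(s,*T(*p),.204).round(4) for p in((190,137),(372,133),(280,135))])
print('base corners front z18',[onz(s,*T(*p),.018).round(4) for p in((176,264),(387,256))])
print('base back',[onz(c,*S(*p),.018).round(4) for p in((145,533),(387,542))])
E
python3 m.py
```

```text
honey [ 0.5193 -0.3246  0.075 ]
y2 [ 0.3956 -0.3343  0.075 ]
y3 [ 0.3491 -0.22    0.075 ]
jam1 [ 0.5863 -0.23    0.075 ]
jam2 [ 0.4494 -0.2022  0.075 ]
front top [0.41861856 0.21850473 0.09      ] [ 0.42712839 -0.05282339  0.09      ] 0.27146153761431513
yaw 0.031353350875619634
coaster [0.50024456 0.08699794 0.011     ]
stock [0.49300502 0.16749732 0.083     ] [ 0.50102612 -0.00156394  0.083     ]
fe L(+y) (array([0.48842945, 0.21771294, 0.2291178 ]), np.float64(0.0002068836869185551))
fe R (array([ 0.49249316, -0.05037863,  0.22849242]), np.float64(0.0021174722244131482))
knob (array([0.51598826, 0.08485359, 0.23176507]), np.float64(0.00041157470489205065))
bar (array([0.6459126 , 0.08753938, 0.20798693]), np.float64(0.0007979742634062746))
screwL (array([0.69481819, 0.13434556, 0.20831646]), np.float64(0.0004941797402355034))
screwR (array([0.69826268, 0.04514626, 0.20508102]), np.float64(0.0006752495842113935))
bar top [array([0.6468, 0.143 , 0.204 ]), array([0.6479, 0.0317, 0.204 ]), array([0.6473, 0.088 , 0.204 ])]
base corners front z18 [array([0.6199, 0.1637, 0.018 ]), array([0.6238, 0.0138, 0.018 ])]
base back [array([0.6874, 0.0154, 0.018 ]), array([0.6798, 0.1659, 0.018 ])]
```

```bash
cat >> h.py <<'E'
YAW=.0313; CX=np.array([np.cos(YAW),np.sin(YAW),0]);CY=np.array([-np.sin(YAW),np.cos(YAW),0]);UP=np.array([0,0,1.])
PUSH=np.stack([CX,-UP,CY],1)            # tool x along chest x
GRIP=[np.stack([-CY,-UP,CX],1),np.stack([CY,-UP,-CX],1)]  # jaws along chest x
def go(pos,R=None,o=None):
    o=o or arm.get_obs();R0=Ro.from_quat(o['eef_rot']);p=np.array(o['tool_pos'])
    off=R0.inv().apply(np.array(pos)-p)
    rv=np.zeros(3) if R is None else (R0.inv()*Ro.from_matrix(R)).as_rotvec(degrees=True)
    print('mm',(off*1e3).round(1),'deg',rv.round(2))
E
python3 - <<'E'
from h import *
o=arm.get_obs();print(Ro.from_quat(o['eef_rot']).as_matrix().round(3))
go([.44,.0834,.31],PUSH);go([.44,.0834,.31],-PUSH*np.array([1,-1,1]));go([.158,.5,.31])
for g in GRIP: go([.44,.0834,.3],g)
E
```

```text
[[ 0.953 -0.     0.302]
 [-0.302 -0.001  0.953]
 [-0.    -1.    -0.001]]
mm [ 394.3  -78.8 -312.5] deg [ 3.000e-02 -1.937e+01 -1.000e-02]
mm [ 394.3  -78.8 -312.5] deg [2.0000e-02 1.6063e+02 5.0000e-02]
mm [ -0.4 -79.   -0.5] deg [0. 0. 0.]
mm [ 394.3  -68.8 -312.5] deg [3.000e-02 7.063e+01 2.000e-02]
mm [ 394.3  -68.8 -312.5] deg [ 2.0000e-02 -1.0937e+02 -4.0000e-02]
```

{"api": "step_arm", "payload": {
  "plan": [
    {"offset": [0, -0.04, 0], "delta_rot": [0, 0, 0], "gripper": 0},
    {"offset": [0.04, -0.08, -0.03], "delta_rot": [0, -5, 0], "gripper": 0},
    {"offset": [0.394, -0.079, -0.312], "delta_rot": [0, -19.4, 0], "gripper": 0},
    {"offset": [0.394, -0.079, -0.312], "delta_rot": [0, -19.4, 0], "gripper": 0},
    {"offset": [0.394, -0.079, -0.312], "delta_rot": [0, -19.4, 0], "gripper": 0},
    {"offset": [0.394, -0.079, -0.312], "delta_rot": [0, -19.4, 0], "gripper": 0},
    {"offset": [0.394, -0.079, -0.312], "delta_rot": [0, -19.4, 0], "gripper": 0},
    {"offset": [0.394, -0.079, -0.312], "delta_rot": [0, -19.4, 0], "gripper": 0},
    {"offset": [0.394, -0.079, -0.312], "delta_rot": [0, -19.4, 0], "gripper": 0},
    {"offset": [0.394, -0.079, -0.312], "delta_rot": [0, -19.4, 0], "gripper": 0},
    {"offset": [0.394, -0.079, -0.312], "delta_rot": [0, -19.4, 0], "gripper": 0},
    {"offset": [0.394, -0.079, -0.312], "delta_rot": [0, -19.4, 0], "gripper": 0}
  ]
}}

```text
t: 1.4
tool_pos: [0.4417, 0.0808, 0.3099]
eef_rot: [0.707, 0.01, -0.01, -0.707]
ft_force: [0.1, -0.1, -1.3]
finger_gap: 0.003
```

{"api": "step_arm", "payload": {
  "plan": [
    {"offset": [0, 0.04, 0.002], "delta_rot": [0, 0, 0], "gripper": 0},
    {"offset": [0, 0.08, 0.002], "delta_rot": [0, 0, 0], "gripper": 0},
    {"offset": [0, 0.115, 0.002], "delta_rot": [0, 0, 0], "gripper": 0},
    {"offset": [0, 0.115, 0.002], "delta_rot": [0, 0, 0], "gripper": 0},
    {"offset": [0.01, 0.115, 0.002], "delta_rot": [0, 0, 0], "gripper": 0},
    {"offset": [0.018, 0.115, 0.002], "delta_rot": [0, 0, 0], "gripper": 0},
    {"offset": [0.022, 0.115, 0.002], "delta_rot": [0, 0, 0], "gripper": 0},
    {"offset": [0.022, 0.115, 0.002], "delta_rot": [0, 0, 0], "gripper": 0}
  ]
}}

```text
t: 2.2
tool_pos: [0.4632, 0.0868, 0.1961]
eef_rot: [0.707, 0.012, -0.011, -0.707]
ft_force: [-0.4, 0.3, -0.2]
finger_gap: -0.0
```

```bash
python3 - <<'E'
from h import *
s=snap('top');c=snap('scene');print(arm.get_obs()['tool_pos'],arm.get_obs()['ft_force'])
a=cv2.resize(s['img'][120:230,250:390],None,fx=4,fy=4,interpolation=cv2.INTER_CUBIC);cv2.imwrite('pics/pre.png',a[:,:,::-1])
for th in np.arange(.85,1.9,.1): print(th.round(2),(np.array([.593-.17*np.cos(th),.0905+.17*np.sin(th)])*1e3).round(1))
E
```

```text
[0.4621182  0.08679382 0.19569359] [-0.6409916  -0.23230483 -0.50681874]
0.85 [480.8 218.2]
0.95 [494.1 228.8]
1.05 [508.4 238. ]
1.15 [523.6 245.7]
1.25 [539.4 251.8]
1.35 [555.8 256.4]
1.45 [572.5 259.3]
1.55 [589.5 260.5]
1.65 [606.5 260. ]
1.75 [623.3 257.8]
1.85 [639.9 253.9]
```

View pics/pre.png

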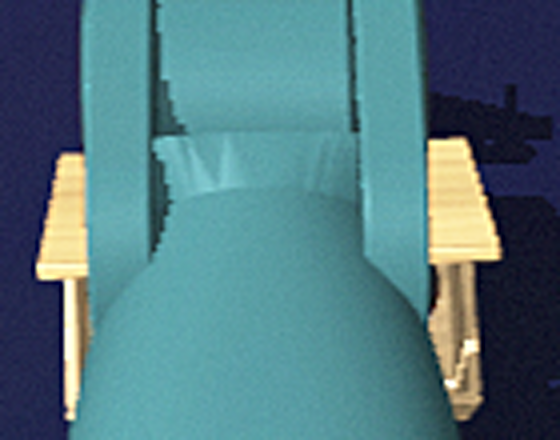

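The arm hides the middle of the lid in the top view. Its free edge is still visible at both sides, (40–95,270) and (425–500,258) in the crop, and there's no contact yet. I'll follow the arc.

{"api": "step_arm", "payload": {
  "plan": [
    {"offset": [0.004, 0, -0.001], "delta_rot": [0, 0, 0], "gripper": 0},
    {"offset": [0.008, 0, -0.001], "delta_rot": [0, 0, 0], "gripper": 0},
    {"offset": [0.011, -0.001, -0.001], "delta_rot": [0, 0, 0], "gripper": 0},
    {"offset": [0.014, -0.003, -0.001], "delta_rot": [0, 0, 0], "gripper": 0},
    {"offset": [0.017, -0.0055, -0.001], "delta_rot": [0, 0, 0], "gripper": 0},
    {"offset": [0.0205, -0.008, -0.001], "delta_rot": [0, 0, 0], "gripper": 0},
    {"offset": [0.024, -0.0105, -0.001], "delta_rot": [0, 0, 0], "gripper": 0},
    {"offset": [0.0275, -0.0127, -0.001], "delta_rot": [0, 0, 0], "gripper": 0}
  ]
}}

```text
t: 3.1
tool_pos: [0.4897, 0.0867, 0.2082]
eef_rot: [0.707, 0.011, -0.011, -0.707]
ft_force: [-2.1, 0.1, -1.5]
finger_gap: 0.0
```

{"api": "step_arm", "payload": {
  "plan": [
    {"offset": [0.004, -0.0023, 0], "delta_rot": [0, 0, 0], "gripper": 0},
    {"offset": [0.0075, -0.0045, 0], "delta_rot": [0, 0, 0], "gripper": 0},
    {"offset": [0.011, -0.0065, 0], "delta_rot": [0, 0, 0], "gripper": 0},
    {"offset": [0.015, -0.0085, 0], "delta_rot": [0, 0, 0], "gripper": 0},
    {"offset": [0.019, -0.0105, 0], "delta_rot": [0, 0, 0], "gripper": 0},
    {"offset": [0.0225, -0.0123, 0], "delta_rot": [0, 0, 0], "gripper": 0},
    {"offset": [0.0265, -0.014, 0], "delta_rot": [0, 0, 0], "gripper": 0},
    {"offset": [0.0305, -0.0155, 0], "delta_rot": [0, 0, 0], "gripper": 0},
    {"offset": [0.0345, -0.017, 0], "delta_rot": [0, 0, 0], "gripper": 0},
    {"offset": [0.0385, -0.0183, 0], "delta_rot": [0, 0, 0], "gripper": 0},
    {"offset": [0.0425, -0.0195, 0], "delta_rot": [0, 0, 0], "gripper": 0},
    {"offset": [0.046, -0.0205, 0], "delta_rot": [0, 0, 0], "gripper": 0}
  ]
}}

```text
t: 4.3
tool_pos: [0.5357, 0.0881, 0.2286]
eef_rot: [0.707, 0.011, -0.011, -0.707]
ft_force: [-0.7, -0.1, -0.8]
finger_gap: -0.001
```

{"api": "step_arm", "payload": {
  "plan": [
    {"offset": [0.005, -0.0015, 0], "delta_rot": [0, 0, 0], "gripper": 0},
    {"offset": [0.01, -0.003, 0], "delta_rot": [0, 0, 0], "gripper": 0},
    {"offset": [0.015, -0.004, 0], "delta_rot": [0, 0, 0], "gripper": 0},
    {"offset": [0.02, -0.005, 0], "delta_rot": [0, 0, 0], "gripper": 0},
    {"offset": [0.025, -0.0055, 0], "delta_rot": [0, 0, 0], "gripper": 0},
    {"offset": [0.03, -0.006, 0], "delta_rot": [0, 0, 0], "gripper": 0},
    {"offset": [0.035, -0.006, 0], "delta_rot": [0, 0, 0], "gripper": 0},
    {"offset": [0.04, -0.006, 0], "delta_rot": [0, 0, 0], "gripper": 0},
    {"offset": [0.045, -0.006, 0], "delta_rot": [0, 0, 0], "gripper": 0},
    {"offset": [0.05, -0.006, 0], "delta_rot": [0, 0, 0], "gripper": 0},
    {"offset": [0.055, -0.006, 0], "delta_rot": [0, 0, 0], "gripper": 0},
    {"offset": [0.06, -0.006, 0], "delta_rot": [0, 0, 0], "gripper": 0}
  ]
}}

```text
t: 5.5
tool_pos: [0.5956, 0.0901, 0.2343]
eef_rot: [-0.707, -0.011, 0.011, 0.707]
ft_force: [-2.1, 0.1, -0.5]
finger_gap: -0.0
```

```bash
python3 - <<'E'
from h import *
c=snap('scene');print(arm.get_obs()['tool_pos'],arm.get_obs()['ft_force'])
a=cv2.resize(c['img'][130:280,250:400],None,fx=4,fy=4,interpolation=cv2.INTER_CUBIC);cv2.imwrite('pics/mid.png',a[:,:,::-1])
E
```

```text
[0.5962606  0.09006418 0.23415817] [-0.76174596 -0.48795306  0.35888963]
```

View pics/mid.png

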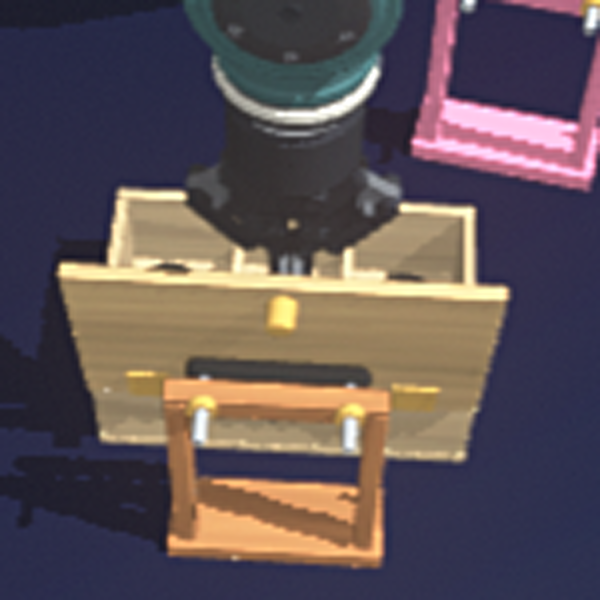

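The lid is past upright with the fingers behind its edge at (290,265) in the crop. The bar is at (280,372), still clear of it. I'll close in slowly.

{"api": "step_arm", "payload": {
  "plan": [
    {"offset": [0.003, 0, 0], "delta_rot": [0, 0, 0], "gripper": 0},
    {"offset": [0.006, 0, 0], "delta_rot": [0, 0, 0], "gripper": 0},
    {"offset": [0.009, 0, 0], "delta_rot": [0, 0, 0], "gripper": 0},
    {"offset": [0.012, 0, 0], "delta_rot": [0, 0, 0], "gripper": 0},
    {"offset": [0.015, 0, 0], "delta_rot": [0, 0, 0], "gripper": 0},
    {"offset": [0.018, 0, 0], "delta_rot": [0, 0, 0], "gripper": 0},
    {"offset": [0.02, 0, 0], "delta_rot": [0, 0, 0], "gripper": 0},
    {"offset": [0.022, 0, 0], "delta_rot": [0, 0, 0], "gripper": 0}
  ]
}}

```text
t: 6.35
tool_pos: [0.6175, 0.0907, 0.2345]
eef_rot: [0.707, 0.011, -0.011, -0.707]
ft_force: [-1.9, 0.0, -1.0]
finger_gap: 0.0
```

{"api": "step_arm", "payload": {
  "plan": [
    {"offset": [0.001, 0, 0], "delta_rot": [0, 0, 0], "gripper": 0},
    {"offset": [0.002, 0, 0], "delta_rot": [0, 0, 0], "gripper": 0},
    {"offset": [0.003, 0, 0], "delta_rot": [0, 0, 0], "gripper": 0}
  ]
}}

```text
t: 6.65
tool_pos: [0.6203, 0.0908, 0.2345]
eef_rot: [0.707, 0.011, -0.011, -0.707]
ft_force: [-2.3, 0.1, -0.4]
finger_gap: 0.0
```

{"api": "step_arm", "payload": {
  "plan": [
    {"offset": [0.0006, 0, 0], "delta_rot": [0, 0, 0], "gripper": 0},
    {"offset": [0.0012, 0, 0], "delta_rot": [0, 0, 0], "gripper": 0}
  ]
}}

```text
t: 6.85
tool_pos: [0.6215, 0.0908, 0.2345]
eef_rot: [-0.707, -0.011, 0.011, 0.707]
ft_force: [-1.6, 0.2, -0.3]
finger_gap: 0.001
```

{"api": "step_arm", "payload": {
  "plan": [
    {"offset": [0.0005, 0, 0], "delta_rot": [0, 0, 0], "gripper": 0},
    {"offset": [0.001, 0, 0], "delta_rot": [0, 0, 0], "gripper": 0}
  ]
}}

```text
t: 7.05
tool_pos: [0.6225, 0.0909, 0.2345]
eef_rot: [0.707, 0.011, -0.011, -0.707]
ft_force: [-1.9, -0.0, -0.3]
finger_gap: -0.001
```

{"api": "step_arm", "payload": {
  "plan": [
    {"offset": [0.0004, 0, 0], "delta_rot": [0, 0, 0], "gripper": 0},
    {"offset": [0.0008, 0, 0], "delta_rot": [0, 0, 0], "gripper": 0}
  ]
}}

```text
t: 7.25
tool_pos: [0.6233, 0.0909, 0.2345]
eef_rot: [0.707, 0.011, -0.011, -0.707]
ft_force: [-1.6, 0.0, -1.5]
finger_gap: -0.005
```

{"api": "step_arm", "payload": {
  "plan": [
    {"offset": [0.0004, 0, 0], "delta_rot": [0, 0, 0], "gripper": 0},
    {"offset": [0.0006, 0, 0], "delta_rot": [0, 0, 0], "gripper": 0}
  ]
}}

```text
t: 7.45
tool_pos: [0.6239, 0.0909, 0.2345]
eef_rot: [0.707, 0.011, -0.011, -0.707]
ft_force: [-2.5, -1.1, -0.6]
finger_gap: 0.001
```

{"api": "step_arm", "payload": {
  "plan": [
    {"offset": [0.0004, 0, 0], "delta_rot": [0, 0, 0], "gripper": 0},
    {"offset": [0.0006, 0, 0], "delta_rot": [0, 0, 0], "gripper": 0}
  ]
}}

```text
t: 7.65
tool_pos: [0.6245, 0.0909, 0.2345]
eef_rot: [0.707, 0.011, -0.011, -0.707]
ft_force: [-1.7, -0.1, -0.0]
finger_gap: 0.001
```

{"api": "step_arm", "payload": {
  "plan": [
    {"offset": [0.0003, 0, 0], "delta_rot": [0, 0, 0], "gripper": 0},
    {"offset": [0.0006, 0, 0], "delta_rot": [0, 0, 0], "gripper": 0}
  ]
}}

```text
t: 7.85
tool_pos: [0.6252, 0.091, 0.2345]
eef_rot: [0.707, 0.011, -0.011, -0.707]
ft_force: [-1.8, -0.1, -0.2]
finger_gap: 0.001
```

{"api": "step_arm", "payload": {
  "plan": [
    {"offset": [0.0003, 0, 0], "delta_rot": [0, 0, 0], "gripper": 0},
    {"offset": [0.0006, 0, 0], "delta_rot": [0, 0, 0], "gripper": 0}
  ]
}}

```text
t: 8.05
tool_pos: [0.6257, 0.091, 0.2345]
eef_rot: [0.707, 0.011, -0.011, -0.707]
ft_force: [-1.4, 1.3, -0.6]
finger_gap: 0.0
```

{"api": "step_arm", "payload": {
  "plan": [
    {"offset": [0.0003, 0, 0], "delta_rot": [0, 0, 0], "gripper": 0},
    {"offset": [0.0006, 0, 0], "delta_rot": [0, 0, 0], "gripper": 0}
  ]
}}

```text
t: 8.25
tool_pos: [0.6263, 0.091, 0.2345]
eef_rot: [0.707, 0.011, -0.011, -0.707]
ft_force: [-2.1, 0.2, 0.8]
finger_gap: 0.0
```

{"api": "step_arm", "payload": {
  "plan": [
    {"offset": [0.0003, 0, 0], "delta_rot": [0, 0, 0], "gripper": 0},
    {"offset": [0.0006, 0, 0], "delta_rot": [0, 0, 0], "gripper": 0}
  ]
}}

```text
t: 8.45
tool_pos: [0.6269, 0.091, 0.2345]
eef_rot: [-0.707, -0.011, 0.011, 0.707]
ft_force: [-1.5, -0.1, -1.0]
finger_gap: -0.001
```

{"api": "step_arm", "payload": {
  "plan": [
    {"offset": [0.0003, 0, 0], "delta_rot": [0, 0, 0], "gripper": 0},
    {"offset": [0.0006, 0, 0], "delta_rot": [0, 0, 0], "gripper": 0}
  ]
}}

```text
t: 8.65
tool_pos: [0.6275, 0.091, 0.2345]
eef_rot: [-0.707, -0.011, 0.011, 0.707]
ft_force: [-1.7, -0.5, 0.1]
finger_gap: -0.003
```

{"api": "step_arm", "payload": {
  "plan": [
    {"offset": [0.0003, 0, 0], "delta_rot": [0, 0, 0], "gripper": 0},
    {"offset": [0.0006, 0, 0], "delta_rot": [0, 0, 0], "gripper": 0}
  ]
}}

```text
t: 8.85
tool_pos: [0.628, 0.0911, 0.2344]
eef_rot: [0.707, 0.011, -0.011, -0.707]
ft_force: [-3.6, -0.8, 0.2]
finger_gap: -0.001
```

{"api": "step_arm", "payload": {
  "plan": [
    {"offset": [0.0001, 0, 0], "delta_rot": [0, 0, 0], "gripper": 0},
    {"offset": [0.0002, 0, 0], "delta_rot": [0, 0, 0], "gripper": 0}
  ]
}}

```text
t: 9.05
tool_pos: [0.6281, 0.0911, 0.2344]
eef_rot: [0.707, 0.011, -0.011, -0.707]
ft_force: [-4.7, 0.2, 0.2]
finger_gap: 0.001
```

{"api": "step_arm", "payload": {
  "plan": [
    {"offset": [0.0001, 0, 0], "delta_rot": [0, 0, 0], "gripper": 0},
    {"offset": [0.0002, 0, 0], "delta_rot": [0, 0, 0], "gripper": 0}
  ]
}}

```text
t: 9.25
tool_pos: [0.6281, 0.091, 0.2344]
eef_rot: [0.707, 0.011, -0.012, -0.707]
ft_force: [-6.1, -0.3, 0.7]
finger_gap: -0.001
```

{"api": "step_arm", "payload": {
  "plan": [
    {"offset": [0.0002, 0, 0], "delta_rot": [0, 0, 0], "gripper": 0},
    {"offset": [0.0004, 0, 0], "delta_rot": [0, 0, 0], "gripper": 0}
  ]
}}

```text
t: 9.45
tool_pos: [0.6282, 0.0911, 0.2344]
eef_rot: [0.707, 0.011, -0.012, -0.707]
ft_force: [-8.0, -0.1, 1.5]
finger_gap: -0.001
```

{"api": "step_arm", "payload": {
  "plan": [
    {"offset": [0.0002, 0, 0], "delta_rot": [0, 0, 0], "gripper": 0},
    {"offset": [0.0004, 0, 0], "delta_rot": [0, 0, 0], "gripper": 0},
    {"offset": [0.0004, 0, 0], "delta_rot": [0, 0, 0], "gripper": 0},
    {"offset": [0.0004, 0, 0], "delta_rot": [0, 0, 0], "gripper": 0}
  ]
}}

```text
t: 9.85
tool_pos: [0.6282, 0.0911, 0.2343]
eef_rot: [0.707, 0.011, -0.012, -0.707]
ft_force: [-10.4, -0.8, 0.8]
finger_gap: -0.003
```

{"api": "step_arm", "payload": {
  "plan": [
    {"offset": [0, 0, 0], "delta_rot": [0, 0, 0], "gripper": 0},
    {"offset": [0, 0, 0], "delta_rot": [0, 0, 0], "gripper": 0},
    {"offset": [0, 0, 0], "delta_rot": [0, 0, 0], "gripper": 0},
    {"offset": [0, 0, 0], "delta_rot": [0, 0, 0], "gripper": 0},
    {"offset": [0, 0, 0], "delta_rot": [0, 0, 0], "gripper": 0},
    {"offset": [0, 0, 0], "delta_rot": [0, 0, 0], "gripper": 0}
  ]
}}

```text
t: 10.45
tool_pos: [0.6282, 0.0911, 0.2343]
eef_rot: [0.707, 0.011, -0.012, -0.707]
ft_force: [-10.9, -0.6, 1.6]
finger_gap: -0.003
```

{"api": "step_arm", "payload": {
  "plan": [
    {"offset": [0, 0, 0], "delta_rot": [0, 0, 0], "gripper": 0},
    {"offset": [0, 0, 0], "delta_rot": [0, 0, 0], "gripper": 0},
    {"offset": [0, 0, 0], "delta_rot": [0, 0, 0], "gripper": 0},
    {"offset": [0, 0, 0], "delta_rot": [0, 0, 0], "gripper": 0},
    {"offset": [0, 0, 0], "delta_rot": [0, 0, 0], "gripper": 0},
    {"offset": [0, 0, 0], "delta_rot": [0, 0, 0], "gripper": 0},
    {"offset": [0, 0, 0], "delta_rot": [0, 0, 0], "gripper": 0},
    {"offset": [0, 0, 0], "delta_rot": [0, 0, 0], "gripper": 0}
  ]
}}

```text
t: 11.25
tool_pos: [0.6282, 0.0911, 0.2344]
eef_rot: [0.707, 0.011, -0.012, -0.707]
ft_force: [-9.9, 0.1, 1.4]
finger_gap: 0.002
```

{"api": "step_arm", "payload": {
  "plan": [
    {"offset": [-0.002, 0, 0], "delta_rot": [0, 0, 0], "gripper": 0},
    {"offset": [-0.02, 0, 0], "delta_rot": [0, 0, 0], "gripper": 0},
    {"offset": [-0.05, -0.02, 0], "delta_rot": [0, 0, 0], "gripper": 0},
    {"offset": [-0.08, -0.05, 0], "delta_rot": [0, 0, 0], "gripper": 0},
    {"offset": [-0.08, -0.07, 0], "delta_rot": [0, 0, 0], "gripper": 0},
    {"offset": [-0.08, -0.07, 0], "delta_rot": [0, 0, 0], "gripper": 0}
  ]
}}

```text
t: 11.85
tool_pos: [0.5501, 0.0886, 0.3077]
eef_rot: [-0.707, -0.013, 0.009, 0.707]
ft_force: [-0.1, -0.1, -0.3]
finger_gap: -0.002
```

```bash
python3 - <<'E'
from h import *
o=arm.get_obs();print(o['joints'].round(2),o['tool_pos'],o['ft_force'])
for g in GRIP: go([.519,-.3246,.2],g)
E
```

```text
[ 0.01  0.31  0.22  1.48  0.   -0.02] [0.55013827 0.08859538 0.30767163] [-0.08064009 -0.10946897 -0.2510634 ]
mm [ -44.9  107.4 -412. ] deg [-0.27 90.03  0.28]
mm [ -44.9  107.4 -412. ] deg [  0.28 -89.97   0.27]
```

{"api": "step_arm", "payload": {
  "plan": [
    {"offset": [-0.045, 0.0, -0.412], "delta_rot": [0, 90, 0], "gripper": 1},
    {"offset": [-0.045, 0.0, -0.412], "delta_rot": [0, 90, 0], "gripper": 1},
    {"offset": [-0.045, 0.0, -0.412], "delta_rot": [0, 90, 0], "gripper": 1},
    {"offset": [-0.045, 0.0, -0.412], "delta_rot": [0, 90, 0], "gripper": 1},
    {"offset": [-0.045, 0.0, -0.412], "delta_rot": [0, 90, 0], "gripper": 1},
    {"offset": [-0.045, 0.0, -0.412], "delta_rot": [0, 90, 0], "gripper": 1},
    {"offset": [-0.045, 0.04, -0.412], "delta_rot": [0, 90, 0], "gripper": 1},
    {"offset": [-0.045, 0.08, -0.412], "delta_rot": [0, 90, 0], "gripper": 1},
    {"offset": [-0.045, 0.107, -0.412], "delta_rot": [0, 90, 0], "gripper": 1},
    {"offset": [-0.045, 0.107, -0.412], "delta_rot": [0, 90, 0], "gripper": 1},
    {"offset": [-0.045, 0.107, -0.412], "delta_rot": [0, 90, 0], "gripper": 1},
    {"offset": [-0.045, 0.107, -0.412], "delta_rot": [0, 90, 0], "gripper": 1}
  ]
}}

```text
t: 13.05
tool_pos: [0.5174, -0.3251, 0.1962]
eef_rot: [0.507, -0.493, 0.492, -0.507]
ft_force: [0.4, 0.4, -0.3]
finger_gap: 1.001
```

```bash
python3 - <<'E'
from h import *
s=snap('top');c=snap('scene');np.save('s2.npy',np.array([s,c],dtype=object),allow_pickle=True)
o=arm.get_obs();print(o['tool_pos']);go([.519,-.3246,.031],GRIP[0])
up=lambda i,y,x,h,w:cv2.resize(i[y:y+h,x:x+w],(w*4,h*4),interpolation=cv2.INTER_CUBIC)
a=up(s['img'],110,250,120,140);b=up(c['img'],130,150,100,140)
cv2.imwrite('pics/after.png',np.vstack([a,b])[:,:,::-1][:,:] if 0 else np.hstack([cv2.resize(a,None,fx=.99,fy=.99)[:475]])[:,:,::-1]); cv2.imwrite('pics/honey_s.png',b[:,:,::-1])
cv2.imwrite('pics/after.png',a[:,:,::-1])
E
```

```text
[ 0.51776438 -0.32480934  0.19725817]
mm [ -0.2 166.3   1.2] deg [-0.02  0.17  0.01]
```

View pics/after.png

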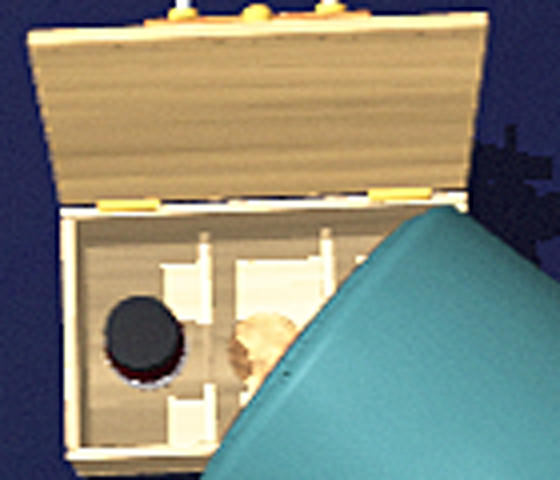

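View pics/honey_s.png

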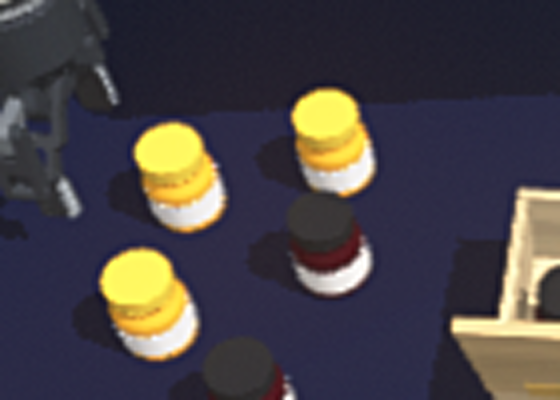

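```bash
python3 - <<'E'
from h import *
s,c=np.load('s2.npy',allow_pickle=True); s1,_=np.load('s.npy',allow_pickle=True)
T=lambda x,y:(400+(x-1.5)/4,140+(y-1.5)/4)
S=lambda x,y:(150+(x-1.5)/4,130+(y-1.5)/4)
print(tri(s1,T(277.5,177),c,S(137,276)),onz(c,*S(137,276),.075))
A=lambda x,y:(250+(x-1.5)/4,110+(y-1.5)/4)
# coaster left edge and top edge, hinge-line / rim corners
print('coaster L',onz(s,*A(228,354),.011),'T',onz(s,*A(268,311),.011),'stockL',onz(s,*A(143,331),.083))
print('rim back L',onz(s,*A(60,211),.09),'front L',onz(s,*A(66,455),.09))
print('divs',onz(s,*A(205,235),.038),onz(s,*A(327,230),.038))
print('lid edge',onz(s,*A(30,42),.2527),onz(s,*A(486,24),.2527))
E
```

```text
(array([ 0.51973142, -0.32508338,  0.0730793 ]), np.float64(0.00026642850186157127)) [ 0.52101341 -0.32403952  0.075     ]
coaster L [0.49772024 0.11369753 0.011     ] T [0.52819536 0.0852681  0.011     ] stockL [0.50044144 0.16816299 0.083     ]
rim back L [0.58140849 0.22314392 0.09      ] front L [0.4172975  0.21784268 0.09      ]
divs [0.57697759 0.12836431 0.038     ] [0.57947894 0.04354688 0.038     ]
lid edge [0.63951806 0.22215658 0.2527    ] [ 0.64708009 -0.04476043  0.2527    ]
```

{"api": "step_arm", "payload": {
  "plan": [
    {"offset": [0, 0.05, 0.001], "delta_rot": [0, 0, 0], "gripper": 1},
    {"offset": [0, 0.09, 0.001], "delta_rot": [0, 0, 0], "gripper": 1},
    {"offset": [0, 0.13, 0.001], "delta_rot": [0, 0, 0], "gripper": 1},
    {"offset": [0, 0.155, 0.001], "delta_rot": [0, 0, 0], "gripper": 1},
    {"offset": [0, 0.173, 0.001], "delta_rot": [0, 0, 0], "gripper": 1},
    {"offset": [0, 0.173, 0.001], "delta_rot": [0, 0, 0], "gripper": 1},
    {"offset": [0, 0.173, 0.001], "delta_rot": [0, 0, 0], "gripper": 1}
  ]
}}

```text
t: 13.85
tool_pos: [0.5189, -0.3248, 0.0252]
eef_rot: [-0.508, 0.491, -0.492, 0.508]
ft_force: [0.1, -0.0, -0.5]
finger_gap: 1.001
```

{"api": "step_arm", "payload": {
  "plan": [
    {"offset": [0, 0.002, 0.0005], "delta_rot": [0, 0, 0], "gripper": 0},
    {"offset": [0, 0.002, 0.0005], "delta_rot": [0, 0, 0], "gripper": 0},
    {"offset": [0, 0.002, 0.0005], "delta_rot": [0, 0, 0], "gripper": 0},
    {"offset": [0, 0.002, 0.0005], "delta_rot": [0, 0, 0], "gripper": 0},
    {"offset": [0, 0.002, 0.0005], "delta_rot": [0, 0, 0], "gripper": 0},
    {"offset": [0, 0.002, 0.0005], "delta_rot": [0, 0, 0], "gripper": 0},
    {"offset": [0, 0.002, 0.0005], "delta_rot": [0, 0, 0], "gripper": 0},
    {"offset": [0, 0.002, 0.0005], "delta_rot": [0, 0, 0], "gripper": 0}
  ]
}}

```text
t: 14.65
tool_pos: [0.5195, -0.325, 0.0239]
eef_rot: [-0.508, 0.491, -0.493, 0.508]
ft_force: [-0.6, 2.3, 9.4]
finger_gap: 0.632
```

{"api": "step_arm", "payload": {
  "plan": [
    {"offset": [0, -0.005, 0], "delta_rot": [0, 0, 0], "gripper": 0},
    {"offset": [0, -0.02, 0], "delta_rot": [0, 0, 0], "gripper": 0},
    {"offset": [0, -0.05, 0], "delta_rot": [0, 0, 0], "gripper": 0},
    {"offset": [0, -0.085, 0], "delta_rot": [0, 0, 0], "gripper": 0},
    {"offset": [0, -0.12, 0], "delta_rot": [0, 0, 0], "gripper": 0},
    {"offset": [0, -0.145, 0], "delta_rot": [0, 0, 0], "gripper": 0},
    {"offset": [0, -0.15, 0], "delta_rot": [0, 0, 0], "gripper": 0},
    {"offset": [0, -0.15, 0], "delta_rot": [0, 0, 0], "gripper": 0},
    {"offset": [0, -0.15, 0], "delta_rot": [0, 0, 0], "gripper": 0}
  ]
}}

```text
t: 15.55
tool_pos: [0.5185, -0.3243, 0.1712]
eef_rot: [0.508, -0.493, 0.491, -0.508]
ft_force: [-0.4, -1.3, -1.5]
finger_gap: 0.63
```

```bash
python3 - <<'E'
from h import *
o=arm.get_obs();print(o['tool_pos'],o['ft_force'],o['finger_gap']);go([.501,.087,o['tool_pos'][2]],GRIP[0])
E
```

```text
[ 0.51850858 -0.3242746   0.17115017] [-0.43897723 -1.32958562 -1.49020847] 0.6295525624092213
mm [-411.6    0.5   -4.4] deg [ 0.08  0.03 -0.07]
```

{"api": "step_arm", "payload": {
  "plan": [
    {"offset": [-0.02, 0, 0], "delta_rot": [0, 0, 0], "gripper": 0},
    {"offset": [-0.05, 0, 0], "delta_rot": [0, 0, 0], "gripper": 0},
    {"offset": [-0.09, 0, -0.001], "delta_rot": [0, 0, 0], "gripper": 0},
    {"offset": [-0.135, 0, -0.0015], "delta_rot": [0, 0, 0], "gripper": 0},
    {"offset": [-0.18, 0, -0.002], "delta_rot": [0, 0, 0], "gripper": 0},
    {"offset": [-0.225, 0, -0.0025], "delta_rot": [0, 0, 0], "gripper": 0},
    {"offset": [-0.27, 0, -0.003], "delta_rot": [0, 0, 0], "gripper": 0},
    {"offset": [-0.315, 0, -0.004], "delta_rot": [0, 0, 0], "gripper": 0},
    {"offset": [-0.355, 0, -0.0045], "delta_rot": [0, 0, 0], "gripper": 0},
    {"offset": [-0.385, 0, -0.0045], "delta_rot": [0, 0, 0], "gripper": 0},
    {"offset": [-0.405, 0, -0.0045], "delta_rot": [0, 0, 0], "gripper": 0},
    {"offset": [-0.4115, 0, -0.0045], "delta_rot": [0, 0, 0], "gripper": 0}
  ]
}}

```text
t: 16.75
tool_pos: [0.5004, 0.0882, 0.1712]
eef_rot: [0.509, -0.492, 0.491, -0.508]
ft_force: [0.3, -0.6, -1.6]
finger_gap: 0.629
```

{"api": "step_arm", "payload": {
  "plan": [
    {"offset": [0, 0, 0], "delta_rot": [0, 0, 0], "gripper": 0},
    {"offset": [0, 0, 0], "delta_rot": [0, 0, 0], "gripper": 0}
  ]
}}

```text
t: 16.95
tool_pos: [0.5012, 0.0858, 0.1719]
eef_rot: [0.508, -0.492, 0.492, -0.508]
ft_force: [0.1, 0.4, -2.0]
finger_gap: 0.624
```

```bash
python3 - <<'E'
from h import *
o=arm.get_obs();print(o['tool_pos'],o['ft_force'],o['finger_gap']);go([.501,.087,.0355],GRIP[0])
c=snap('scene');s=snap('top')
up=lambda i,y,x,h,w:cv2.resize(i[y:y+h,x:x+w],(w*4,h*4),interpolation=cv2.INTER_CUBIC)
a=up(c['img'],120,230,120,170);cv2.imwrite('pics/above.png',a[:,:,::-1])
E
```

```text
[0.50124349 0.0858407  0.17191436] [ 0.10001106  0.44035232 -1.95626587] 0.6242005290293011
mm [-1.200e+00  1.364e+02 -1.000e-01] deg [0.05 0.01 0.01]
```

View pics/above.png

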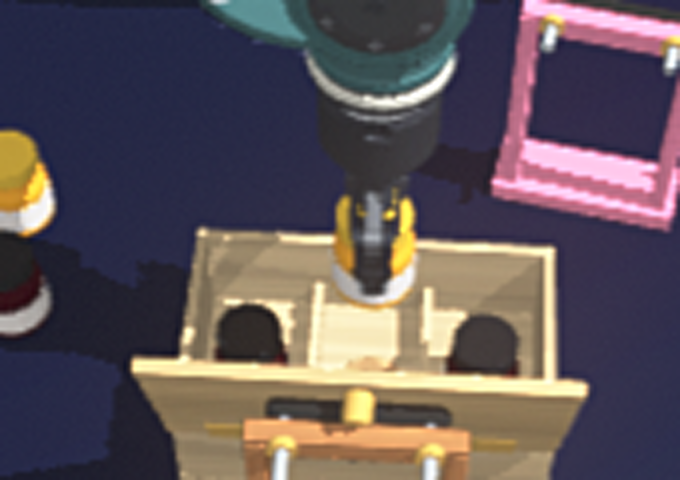

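The jar hangs upright in the grip at (375,255) in the crop. It's above the middle bay, between the stock jars at (250,335) and (485,345), with the coaster at (372,362). I'll lower it.

{"api": "step_arm", "payload": {
  "plan": [
    {"offset": [-0.001, 0.025, 0], "delta_rot": [0, 0, 0], "gripper": 0},
    {"offset": [-0.001, 0.055, 0], "delta_rot": [0, 0, 0], "gripper": 0},
    {"offset": [-0.001, 0.085, 0], "delta_rot": [0, 0, 0], "gripper": 0},
    {"offset": [-0.001, 0.108, 0], "delta_rot": [0, 0, 0], "gripper": 0},
    {"offset": [-0.001, 0.122, 0], "delta_rot": [0, 0, 0], "gripper": 0},
    {"offset": [-0.001, 0.13, 0], "delta_rot": [0, 0, 0], "gripper": 0},
    {"offset": [-0.001, 0.132, 0], "delta_rot": [0, 0, 0], "gripper": 0},
    {"offset": [-0.001, 0.132, 0], "delta_rot": [0, 0, 0], "gripper": 0}
  ]
}}

```text
t: 17.85
tool_pos: [0.5016, 0.0872, 0.0408]
eef_rot: [-0.508, 0.492, -0.492, 0.508]
ft_force: [-0.5, 0.7, -1.2]
finger_gap: 0.625
```

{"api": "step_arm", "payload": {
  "plan": [
    {"offset": [0, 0.001, 0], "delta_rot": [0, 0, 0], "gripper": 0},
    {"offset": [0, 0.002, 0], "delta_rot": [0, 0, 0], "gripper": 0},
    {"offset": [0, 0.003, 0], "delta_rot": [0, 0, 0], "gripper": 0},
    {"offset": [0, 0.004, 0], "delta_rot": [0, 0, 0], "gripper": 0},
    {"offset": [0, 0.004, 0], "delta_rot": [0, 0, 0], "gripper": 0}
  ]
}}

```text
t: 18.35
tool_pos: [0.5013, 0.0875, 0.0364]
eef_rot: [0.508, -0.492, 0.492, -0.508]
ft_force: [-0.1, -0.5, -2.2]
finger_gap: 0.629
```

{"api": "step_arm", "payload": {
  "plan": [
    {"offset": [0, 0.0005, 0], "delta_rot": [0, 0, 0], "gripper": 0},
    {"offset": [0, 0.001, 0], "delta_rot": [0, 0, 0], "gripper": 0},
    {"offset": [0, 0.001, 0], "delta_rot": [0, 0, 0], "gripper": 0}
  ]
}}

```text
t: 18.65
tool_pos: [0.5013, 0.0875, 0.0354]
eef_rot: [0.508, -0.492, 0.492, -0.508]
ft_force: [1.4, 0.2, -1.8]
finger_gap: 0.629
```

{"api": "step_arm", "payload": {
  "plan": [
    {"offset": [0, 0.0005, 0], "delta_rot": [0, 0, 0], "gripper": 0},
    {"offset": [0, 0.001, 0], "delta_rot": [0, 0, 0], "gripper": 0},
    {"offset": [0, 0.001, 0], "delta_rot": [0, 0, 0], "gripper": 0}
  ]
}}

```text
t: 18.95
tool_pos: [0.5014, 0.0876, 0.0349]
eef_rot: [-0.508, 0.492, -0.492, 0.508]
ft_force: [-2.2, 0.8, 7.0]
finger_gap: 0.629
```

Fz has gone from about −2 to +7 N at the expected height, so the jar is down. I'll release it.

{"api": "step_arm", "payload": {
  "plan": [
    {"offset": [0, 0, 0], "delta_rot": [0, 0, 0], "gripper": 0.7},
    {"offset": [0, 0, 0], "delta_rot": [0, 0, 0], "gripper": 0.8},
    {"offset": [0, 0, 0], "delta_rot": [0, 0, 0], "gripper": 0.95},
    {"offset": [0, 0, 0], "delta_rot": [0, 0, 0], "gripper": 0.95},
    {"offset": [0, 0, 0], "delta_rot": [0, 0, 0], "gripper": 0.95}
  ]
}}

```text
t: 19.45
tool_pos: [0.5014, 0.0875, 0.0345]
eef_rot: [0.508, -0.492, 0.492, -0.508]
ft_force: [-0.5, 0.0, 1.5]
finger_gap: 0.95
```

{"api": "step_arm", "payload": {
  "plan": [
    {"offset": [0, -0.01, 0], "delta_rot": [0, 0, 0], "gripper": 0.95},
    {"offset": [0, -0.03, 0], "delta_rot": [0, 0, 0], "gripper": 0.95},
    {"offset": [0, -0.06, 0], "delta_rot": [0, 0, 0], "gripper": 0.95},
    {"offset": [0, -0.1, 0], "delta_rot": [0, 0, 0], "gripper": 0.95},
    {"offset": [0, -0.14, 0], "delta_rot": [0, 0, 0], "gripper": 0.95},
    {"offset": [0, -0.18, 0], "delta_rot": [0, 0, 0], "gripper": 0.95},
    {"offset": [0, -0.21, 0], "delta_rot": [0, 0, 0], "gripper": 0.95},
    {"offset": [0.03, -0.21, 0], "delta_rot": [0, 0, 0], "gripper": 0.95}
  ]
}}

```text
t: 20.25
tool_pos: [0.5035, 0.059, 0.2491]
eef_rot: [-0.507, 0.49, -0.493, 0.51]
ft_force: [0.7, 0.1, -2.2]
finger_gap: 0.95
```

{"api": "step_arm", "payload": {
  "plan": [
    {"offset": [0.05, 0, 0], "delta_rot": [0, 0, 0], "gripper": 0.95},
    {"offset": [0.1, 0, 0], "delta_rot": [0, 0, 0], "gripper": 0.95},
    {"offset": [0.15, 0, 0], "delta_rot": [0, 0, 0], "gripper": 0.95},
    {"offset": [0.2, 0, 0], "delta_rot": [0, 0, 0], "gripper": 0.95},
    {"offset": [0.25, 0, 0], "delta_rot": [0, 0, 0], "gripper": 0.95},
    {"offset": [0.3, 0, 0], "delta_rot": [0, 0, 0], "gripper": 0.95},
    {"offset": [0.35, 0, -0.1], "delta_rot": [0, 0, 0], "gripper": 0.95},
    {"offset": [0.4, 0, -0.1], "delta_rot": [0, 0, 0], "gripper": 0.95},
    {"offset": [0.4, 0, -0.1], "delta_rot": [0, 0, 0], "gripper": 0.95},
    {"offset": [0.4, 0, -0.1], "delta_rot": [0, 0, 0], "gripper": 0.95}
  ]
}}

```text
t: 21.25
tool_pos: [0.4124, -0.349, 0.2451]
eef_rot: [0.507, -0.493, 0.493, -0.506]
ft_force: [-0.3, 0.2, -0.8]
finger_gap: 0.948
```

```bash
python3 - <<'E'
from h import *
o=arm.get_obs();print(o['t'],o['tool_pos'],o['ft_force'])
s=snap('top');c=snap('scene')
up=lambda i,y,x,h,w:cv2.resize(i[y:y+h,x:x+w],(w*2,h*2),interpolation=cv2.INTER_CUBIC)
cv2.imwrite('pics/final.png',np.hstack([up(s['img'],90,140,290,200)[:,:],up(c['img'],110,170,290,200)])[:580,:,::-1])
s1,c1=np.load('s.npy',allow_pickle=True)
def yel(q):
    h=cv2.cvtColor(q['img'],cv2.COLOR_RGB2HSV);m=((h[...,0]>20)&(h[...,0]<33)&(h[...,1]>215)&(h[...,2]>190)).astype(np.uint8)
    n,l,st,ce=cv2.connectedComponentsWithStats(m);return [(ce[i].round(1).tolist(),int(st[i,4])) for i in range(1,n) if st[i,4]>60]
print(yel(s1),'\n',yel(s),'\n',yel(c))
E
```

```text
21.25 [ 0.41237626 -0.3490075   0.24507539] [-0.30047832  0.15363037 -0.8103766 ]
[([557.3, 145.3], 64), ([559.9, 170.6], 62), ([458.9, 187.7], 70), ([465.7, 231.2], 85), ([425.4, 249.9], 71)] 
 [([555.0, 121.2], 64), ([557.5, 145.8], 63), ([465.7, 231.2], 81)] 
 []
```

View pics/final.png

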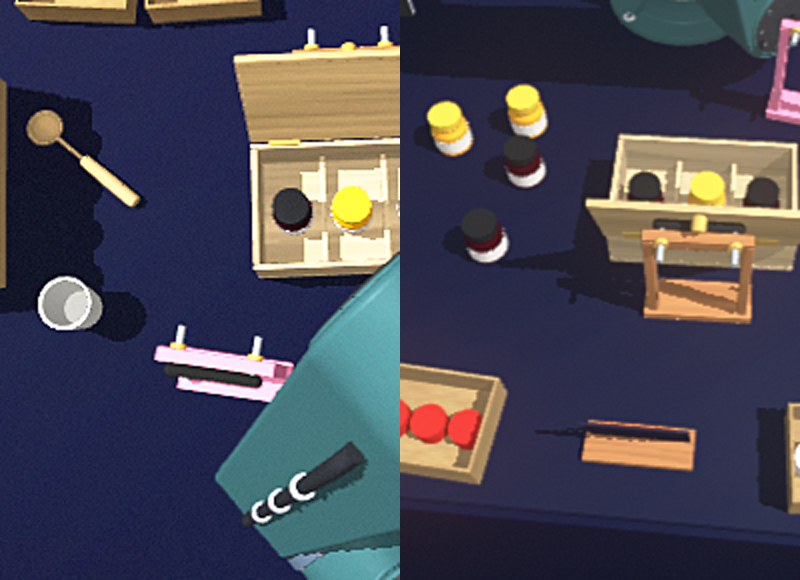

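The honey stands upright in the middle bay, with its cap at (351,207) in the left half and (707,187) in the right half. The lid rests at the bar, and the jam jars, pot and spoon look as they did. I'll do one last numeric check and then hand in.

```bash
python3 - <<'E'
from h import *
s=snap('top');c=snap('scene')
print(onz(s,315.25,193.25,.086),tri(s,(315.25,193.25),c,(170+707/2,110+187/2)))
s1,_=np.load('s.npy',allow_pickle=True);s2,_=np.load('s2.npy',allow_pickle=True)
f=lambda a,b,y0,y1,x0,x1:int((np.abs(a['img'][y0:y1,x0:x1].astype(int)-b['img'][y0:y1,x0:x1]).max(2)>60).sum())
print('changed px: pot/spoon',f(s,s1,140,260,150,215),'jams',f(s,s1,145,180,410,450),f(s,s1,198,228,405,440),'lid',f(s,s2,105,162,250,380),'stockL',f(s,s2,180,215,272,300))
print(arm.job_done())
E
```

```text
[0.49648663 0.08895437 0.086     ] (array([0.56532659, 0.28896395, 0.37812232]), np.float64(0.47333192305277133))
changed px: pot/spoon 0 jams 0 10 lid 2 stockL 0
the job is handed in; nothing more can be done
None
```

The lid is open at its stop, and the yellow-capped honey jar stands upright on the coaster in the middle bay. The job was handed in after about 21 s of the 72 s allowed; no verdict was given.

- **Lid:** I pushed it up along its arc with the shut fingers, then in sub-millimetre steps onto the rubber bar. I held it at about 10 N (readings 9.9 to 10.9) for about 1.4 s. The highest force I read was 10.9 N, but I only read forces at the end of each move.
- **Honey jar:** I took the loose jar farthest from the base, at about (0.52, −0.325), and lowered it until the force reading showed it was down. Then I released it and backed away.

**Last checks**
- **Lid and other things:** picture differences showed no change in the lid since it was set, nor in the pot, spoon or left stock jar. One jam jar had no changed pixels and the other 10, which I put down to shadow. The right stock jar was only checked by eye.
- **Jar position:** the top view puts the cap at (0.4965, 0.089). The coaster measured (0.501, 0.087) and the release was at (0.501, 0.0875), so they disagree by about 4 to 5 mm. I put this down to reading the cap by eye and did not correct it.
- **Failed check:** the final two-camera check of the jar gave nonsense (rays missing each other by 0.47 m), because I read the scene pixel from the wrong half of the joined picture. I had already handed in within the same script, so the position was not confirmed from a second view.

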